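# Compare two culture dishes under a hand lens

## Task

Pick up the hand lens by its handle and look at the two dishes on the viewing stands: first hold the lens level and still for about two seconds centred over the dish on the left stand, at the height of the pointer tip on that stand's post, then do the same over the dish on the right stand, at that stand's own pointer height. Do not touch the stands, pointers or dishes with the lens or the hand, and leave the other things on the bench where they are. Finish while still holding the lens there, level and steady over the right dish; do not put it down or let go.

Things in the scene. Friction and masses are not known exactly. Their poses are not given: they have to be found in the camera images.
- loupe: hand lens lying flat: clear lens in a round dark frame 69 mm across, 12 mm thick; straight black handle 18 mm wide and high; 172 mm over all, 80 to 110 g. Origin on the handle's underside, handle from x = -48 to +38 mm; +x runs along the handle to the lens, z is the lens axis (up as it lies). Centre of mass about 26 mm from the origin toward the lens: grip firmly (25 N or more) to keep it level
- loupe_grip (a point): point in the handle 9 mm above its underside, over the loupe's origin, 90 mm from the lens centre; a good place to grip across the 18 mm width
- lens_center (a point): centre of the lens, 90 mm along +x from the loupe's origin and 6 mm above the underside (mid thickness of the frame); z is the lens axis
- stand_left: left (larger y) viewing stand, fixed, upright: black round base 90 mm across, 8 mm thick, with a tongue toward its own +x that carries a steel post 8 mm thick, 68 mm from the base's centre, top 123 mm above the bench. Origin: centre of the base's underside. A petri dish stands on its middle. Yaw within 0.5 rad, so the post is on the side away from the robot
- stand_right: right (smaller y) viewing stand, fixed, upright: black round base 90 mm across, 8 mm thick, with a tongue toward its own +x that carries a steel post 8 mm thick, 68 mm from the base's centre, top 123 mm above the bench. Origin: centre of the base's underside. A petri dish stands on its middle. Yaw within 0.5 rad, so the post is on the side away from the robot
- pointer_tip_left (a point): tip of the steel pointer on the post of the left stand, pointing to the dish: marks the focal height, 65 to 110 mm above the bench, different on each stand and start. It is 47 mm sideways from the base's centre, so a centred lens clears it by about 12 mm. The pointer slides up or down the post if pushed with over about 2 N; leave it. z up
- pointer_tip_right (a point): tip of the steel pointer on the post of the right stand, pointing to the dish: marks the focal height, 65 to 110 mm above the bench, different on each stand and start. It is 47 mm sideways from the base's centre, so a centred lens clears it by about 12 mm. The pointer slides up or down the post if pushed with over about 2 N; leave it. z up
- dish_left: round petri dish, 59 mm across, 14 mm high, on the base of the left stand; loose, 22 g. Origin: centre of its underside, 8 mm above the bench; its top is 22 mm above the bench
- dish_right: round petri dish, 59 mm across, 14 mm high, on the base of the right stand; loose, 22 g. Origin: centre of its underside, 8 mm above the bench; its top is 22 mm above the bench
- spare_dish: a third petri dish, same shape, on the bare bench without a stand; leave it alone. Origin: centre of its underside
- forceps: steel forceps 130 mm long, 11 mm high, lying on the bench; leave alone. Origin: centre of its underside
- timer: white lab timer 62 x 62 x 19 mm on the bench; leave alone. Origin: centre of its underside
- marker: marker pen 135 mm long, 17 mm thick, lying on the bench; leave alone. Origin: centre of its underside
- bottle_small: small brown bottle 35 mm across, 64 mm high, standing behind the hand lens; leave alone. Origin: centre of its underside

How it is judged:
By the outcome, as a careful person would: the job done as asked, in the order asked, and still so for the second after the job is handed in, while the arm keeps its last pose, push and grip.
It also fails if it takes over 58 s, if anything falls off the work surface, if the arm or the gripper's body presses on something with over 40 N, if the wrist force passes 120 N, or if a joint passes its speed limit or range.

## Robot

A 7-joint arm with a two-finger parallel gripper is mounted at the origin on a cart in front of the work surface, level with it; the furniture and walls round the work are solid. World frame = base frame: x ahead of the robot, y to its left, z up, the work surface at z = 0. Lengths are in m, angles in rad, forces in N, time in s.
With the tool pointing down it reaches from about 0.4 to 0.9 m from the base axis. Payload 5.6 kg.
Tool frame: the origin (TCP) lies midway between the tips of the shut fingers; the grasp point (between the pads) lies 19 mm behind it; z points along the fingers, y is the line along which they close (so a half turn about z gives the same grasp; the last joint's range is limited). The gripper opens to 92 mm and grips with 3 to 60 N. Pads are 20 mm wide; open, the fingers measure 128 mm over their backs; the gripper's body (75 mm by 189 mm) begins 69 mm behind the grasp point.
Start: joints at [-1.306, 0.468, -0.012, 1.603, 0.006, 1.071, -0.056], TCP at [0.197, 0.619, 0.215] pointing down, gripper open.
Joint ranges: [-2.53, 2.53], [-0.31, 2.02], [-1.57, 1.55], [0.28, 2.44], [-1.29, 4.43], [0.15, 1.84], [-2.92, 2.92]. Speed limits (rad/s): [2.57, 2.57, 3.14, 3.14, 3.14, 3.14, 3.14].

## Interface

Orientations are given as a 3x3 rotation matrix whose columns are the frame's x, y, z axes.
In Python, from station import env, effector, solver, viewer, workorder, search_frame, tip_of gives the robot as it stands. Calls block until the motion is done:
- env.reach(position, orientation): joint-space move of the TCP to a pose.
- env.movel(position, frame=None, rate=0.15): straight line of the TCP; frame=None keeps the orientation; rate is the mean speed in m/s.
- env.goto_joints(angles): joint-space move.
- effector.release() and effector.grasp(squeeze=None): open the fingers fully, or close them until they stop; squeeze is the grip in N (None keeps the last).
- env.pause(seconds).
- solver.inverse_kinematics(position, orientation): joint angles nearest the present ones, or None.
- env.sense(): the state.
- viewer.read_camera(name): name is "side" or "top"; returns (picture, depth): 420x560x3 uint8, red, green, blue; 420x560 float32, m along the optical axis (not along the pixel's ray), 0 where there is no reading.
- viewer.camera_info(name): a dict with "intrinsics" (3x3 intrinsics, pixels), "dist_coeffs" ([k1, k2, p1, p2, k3] as OpenCV has them; the pictures are not rectified), "eye" and "rotation" of the camera in the world. Camera axes: x right, y up, looking along -z (the intrinsics and any distortion apply to the point x, -y, -z); pixel columns grow to the right and rows downward; lengths in m; the calibration is good to about 2 mm. A picture is of the moment at which its call begins. camera_info takes no time and is no camera call.
A pose or a line that the arm cannot do raises env.PlanningError and nothing moves.
- workorder.finish_job(): hands the job in; it is judged then, once.
Trained networks look in the newest picture that a camera, given by its name, has taken for a name from the list of things; names that differ only in an ending like _2 or _b are one class to them, and where a whole thing is asked for, a point or a joint stands for the part that bears it (a point fixed in the world has none). Each returns a list of dicts, best first, with "score" (0 to 1); they miss things now and then, are a little off and sometimes report something else, mostly with a low value. They report only what shows in the picture. A call takes as long as a camera call.
- search_frame(camera, name): "at" ([x, y, z] in m, in world coordinates, good to about 4 mm: the middle of the surface that is visible of it).
- tip_of(camera, name): "at" ([x, y, z] in m, in world coordinates, good to about 4 mm: a listed point, or the origin of a listed thing).
The state is a dict: "t": time; "joint_positions": joint angles; "joint_velocities": joint speeds; "tau": joint torques, N m; "ee_pos": TCP position; "tcp_rot": TCP orientation; "wrist_force": force on the tool from outside, world axes, zero at the start; "moment": the same for the moment, N m; "gripper_width": finger opening in m; "grasp_force": force on a finger pad.
Only numpy, scipy, OpenCV 4.12 (cv2) and the standard library are available. Lean on these libraries where they do the work, as an engineer would, in place of code of your own. Each camera call takes 0.05 s, during which the arm holds its last target. There are 200 camera calls.

## Working session

There is one attempt and no reset: what is moved stays moved. The work goes in short steps, each a Python script; the robot and the scene stay as the last script left them, time stands still between calls to the robot, and variables do not carry over. Pictures are saved under pics/ and viewed, at most 10 in all, crops included, and the job is handed in when it is done.

```bash
mkdir -p pics; ls; cat > look.py <<'E'
from station import *
import numpy as np, cv2
def snap(cam,fn):
    p,d=viewer.read_camera(cam); cv2.imwrite(f'pics/{fn}.png',p[:,:,::-1]); np.save(f'pics/{fn}.npy',d); return p,d
E
python3 - <<'E'
from look import *
np.set_printoptions(precision=4,suppress=True)
for c in ['top','side']:
    snap(c,c+'0'); i=viewer.camera_info(c); print(c,i)
    for n in ['loupe','loupe_grip','lens_center','stand_left','stand_right','pointer_tip_left','pointer_tip_right','dish_left','dish_right','bottle_small']:
        r=tip_of(c,n); print(n,[(np.round(x['at'],4).tolist(),round(x['score'],2)) for x in r[:3]])
print(env.sense()['t'])
E
```

```text
pics
top {'intrinsics': array([[412.0935,   0.    , 286.7894],
       [  0.    , 412.0935, 208.9909],
       [  0.    ,   0.    ,   1.    ]]), 'dist_coeffs': array([-0.0612,  0.    ,  0.    ,  0.    ,  0.    ]), 'eye': array([ 0.3654, -0.0763,  1.1446]), 'rotation': array([[-0.0279,  0.9875, -0.155 ],
       [-0.999 , -0.0329, -0.0296],
       [-0.0343,  0.154 ,  0.9875]])}
loupe [([0.5099, -0.3234, 0.0032], 0.84)]
loupe_grip [([0.5137, -0.3305, 0.0114], 0.74), ([0.5801, -0.0874, 0.0013], 0.35)]
lens_center [([0.5985, -0.2984, 0.004], 0.56)]
stand_left [([0.5423, 0.1058, 0.0029], 0.95), ([0.4311, -0.0059, -0.0], 0.58)]
stand_right [([0.5744, -0.0871, 0.0003], 0.86)]
pointer_tip_left [([0.4447, 0.1112, 0.0026], 0.56), ([0.5447, 0.1067, 0.0041], 0.55), ([0.5948, 0.1002, 0.1026], 0.54)]
pointer_tip_right [([0.6287, -0.0908, 0.1091], 0.52), ([0.5136, -0.3284, 0.005], 0.33), ([0.6007, -0.2973, 0.0065], 0.29)]
dish_left [([0.55, 0.1077, 0.0097], 0.57)]
dish_right [([0.5794, -0.0887, 0.0057], 0.89)]
bottle_small [([0.5783, -0.088, 0.0037], 0.72), ([0.6693, -0.3264, -0.0036], 0.51), ([0.5105
[... 422 characters left out ...]
71, -0.0017], 0.95), ([0.6229, -0.0915, 0.109], 0.22)]
loupe_grip [([0.511, -0.3259, 0.0119], 0.63)]
lens_center [([0.5972, -0.2991, 0.0085], 0.93), ([0.5941, 0.1021, 0.1038], 0.56), ([0.4687, 0.2321, -0.0052], 0.33)]
stand_left [([0.5501, 0.1076, -0.0021], 0.74)]
stand_right [([0.5818, -0.0891, 0.0027], 0.83)]
pointer_tip_left [([0.5941, 0.101, 0.1033], 0.57), ([0.4281, -0.1694, 0.0017], 0.53)]
pointer_tip_right [([0.6264, -0.0926, 0.1081], 0.53)]
dish_left [([0.546, 0.1095, 0.0066], 0.55), ([0.5124, -0.3277, 0.0004], 0.17)]
dish_right [([0.5843, -0.0834, 0.011], 0.93), ([0.4442, 0.1116, 0.0002], 0.71)]
bottle_small [([0.6673, -0.3325, -0.0034], 0.58), ([0.5818, -0.0881, 0.0049], 0.52)]
1.1
```

```bash
python3 - <<'E'
import cv2
a=cv2.imread('pics/side0.png');print(a.shape)
cv2.imwrite('pics/s2.png',cv2.resize(a,(800,600),interpolation=cv2.INTER_CUBIC))
E
```

```text
(420, 560, 3)
```

View pics/top0.png

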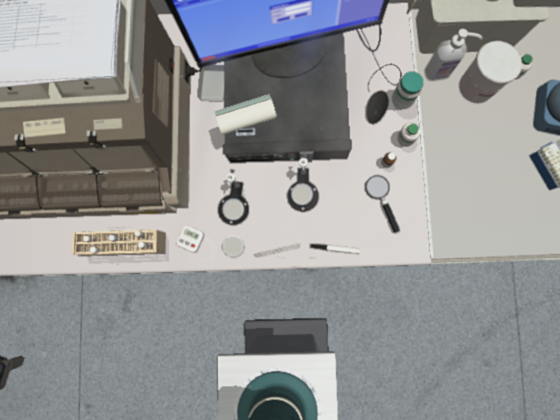

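View pics/s2.png

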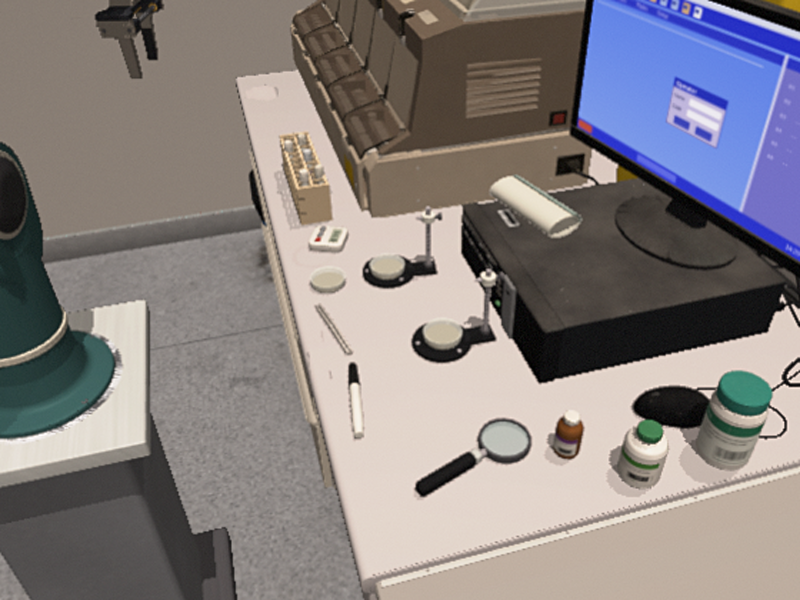

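```bash
cat > meas.py <<'E'
from look import *
def avg(names,prior,N=4,rad=0.02):
    out={}
    for c in ['top','side']:
        acc={n:[] for n in names}
        for k in range(N):
            viewer.read_camera(c)
            for n in names:
                for r in tip_of(c,n):
                    a=np.array(r['at'])
                    if np.linalg.norm(a-prior[n])<rad: acc[n].append(a);break
        for n in names:
            A=np.array(acc[n])
            out[c,n]=np.median(A,0) if len(A) else None
            print(c,n,len(A),None if not len(A) else (np.median(A,0)*1000).round(1),None if not len(A) else (A.std(0)*1000).round(1))
    return out
E
python3 - <<'E'
from meas import *
P={'loupe':[.511,-.325,0],'lens_center':[.598,-.2985,.006],'stand_left':[.548,.107,0],'stand_right':[.58,-.088,0],'dish_left':[.548,.107,.008],'dish_right':[.58,-.088,.008],'pointer_tip_left':[.594,.101,.103],'pointer_tip_right':[.627,-.092,.108]}
avg(list(P),P,3)
for s,(r,c) in {'side':((100,270),(235,370)),'top':((145,235),(205,335))}.items():
    im=cv2.imread(f'pics/{s}0.png')[r[0]:r[1],c[0]:c[1]]
    f=4 if s=='side' else 6
    cv2.imwrite(f'pics/c_{s}.png',cv2.resize(im,None,fx=min(f,600/im.shape[0]),fy=min(f,600/im.shape[0]),interpolation=cv2.INTER_CUBIC))
E
```

```text
top loupe 3 [ 5.095e+02 -3.261e+02 -1.000e-01] [1.3 1.  0.6]
top lens_center 3 [ 601.3 -297.8    5.2] [1.9 1.  0.7]
top stand_left 3 [544.5 104.6   1.9] [1.3 1.  0.9]
top stand_right 3 [ 5.768e+02 -8.650e+01  4.000e-01] [0.8 0.7 1. ]
top dish_left 3 [549.8 108.7   8.4] [1.6 0.1 0.9]
top dish_right 3 [582.1 -84.9   8. ] [1.5 1.2 1.1]
top pointer_tip_left 3 [596.6 100.7 104. ] [1.1 0.3 0.4]
top pointer_tip_right 3 [628.8 -88.9 107.8] [0.6 1.4 0.7]
side loupe 3 [ 511.3 -326.3   -0.8] [1.5 0.6 1. ]
side lens_center 3 [ 595.9 -300.1    7.5] [1.5 1.4 1.3]
side stand_left 3 [548.  108.3  -2. ] [0.3 0.5 0.9]
side stand_right 3 [582.5 -88.7   4.4] [1.  1.5 1.7]
side dish_left 3 [547.1 111.1   8.5] [1.3 1.4 2.2]
side dish_right 3 [586.6 -84.2   9.1] [1.8 2.  1.5]
side pointer_tip_left 3 [594.4 101.3 104. ] [0.9 1.2 2.2]
side pointer_tip_right 3 [625.7 -92.7 109.2] [0.4 1.  1.2]
```

View pics/c_side.png

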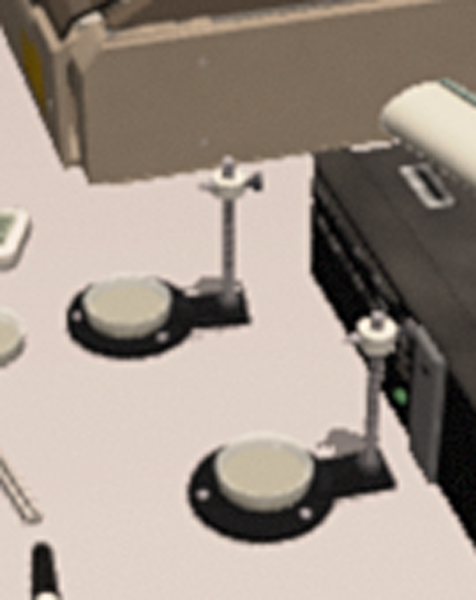

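View pics/c_top.png

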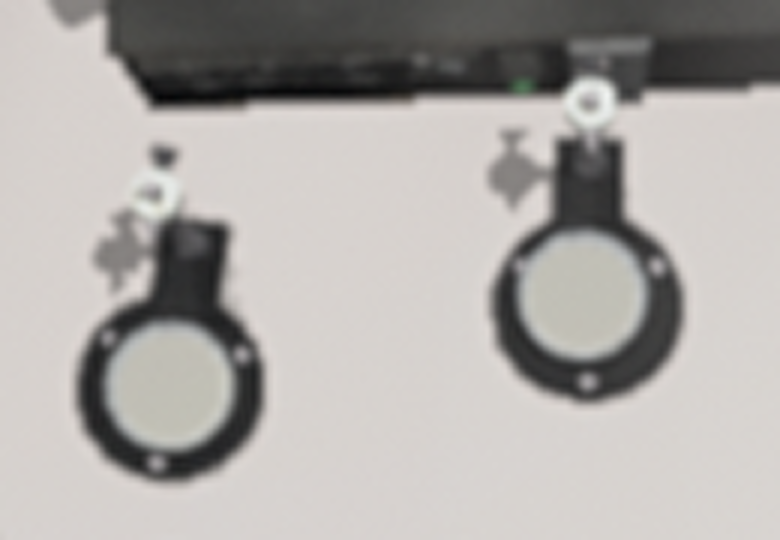

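```bash
cat > geo.py <<'E'
from look import *
def ray(c,u,v):
    i=viewer.camera_info(c)
    p=cv2.undistortPoints(np.array([[[u,v]]],float),i['intrinsics'],i['dist_coeffs'])[0,0]
    return np.array(i['eye']),i['rotation']@np.array([p[0],-p[1],-1])
def at_z(c,u,v,z):
    e,d=ray(c,u,v); return e+d*(z-e[2])/d[2]
def proj(c,P):
    i=viewer.camera_info(c); q=i['rotation'].T@(np.array(P)-i['eye']); q=q*[1,-1,-1]
    return cv2.projectPoints(q.reshape(1,1,3),np.zeros(3),np.zeros(3),i['intrinsics'],i['dist_coeffs'])[0].ravel()
E
python3 - <<'E'
from geo import *
s=600/170
print('tips side crop: ', [((proj('side',p)-[235,100])*s).round(0) for p in ([.5955,.101,.104],[.627,-.091,.1085])])
print('tips top crop: ', [((proj('top',p)-[205,145])*6).round(0) for p in ([.5955,.101,.104],[.627,-.091,.1085])])
for n,ctr in {'L':(.547,.1075,.022),'R':(.581,-.0865,.022)}.items():
  for c in ['top','side']:
    # dark base pixels: project to z=0.008 and fit circle-ish via image mask
    p=cv2.imread(f'pics/{c}0.png').astype(int); u,v=proj(c,ctr)
    m=((p.max(2)<75)).astype(np.uint8)
    H,W=m.shape; pts=[]
    for y in range(int(v)-30,int(v)+31):
        for x in range(int(u)-30,int(u)+31):
            if m[y,x]:
                q=at_z(c,x,y,.008)[:2]
                if np.hypot(*(q-ctr[:2]))<.056: pts.append(q)
    pts=np.array(pts,np.float32)
    # rim points: outermost by angle, on the robot side
    a=np.arctan2(pts[:,1]-ctr[1],pts[:,0]-ctr[0]); rim=[]
    for b in np.arange(-np.pi,np.pi,np.pi/18):
        if abs(b)<.9: continue
        k=np.abs(np.angle(np.exp(1j*(a-b))))<np.pi/36
        if k.any(): rim.append(pts[k][np.argmax(np.hypot(*(pts[k]-ctr[:2]).T))])
    rim=np.array(rim); A=np.c_[2*rim,np.ones(len(rim))]; s_=np.linalg.lstsq(A,(rim**2).sum(1),rcond=None)[0]
    print(n,c,len(pts),len(rim),(s_[:2]*1000).round(1),'r',(np.sqrt(s_[2]+s_[0]**2+s_[1]**2)*1000).round(1))
E
```

```text
tips side crop:  [array([195., 188.]), array([340., 342.])]
tips top crop:  [array([149., 243.]), array([591., 153.])]
L top 283 25 [548.  109.2] r 40.4
L side 311 18 [547.9 104.5] r 43.1
R top 293 23 [580.1 -87.2] r 41.2
R side 521 19 [579.4 -92. ] r 43.9
```

```bash
python3 - <<'E'
from geo import *
for n,ctr in {'L':(.548,.1075,.022),'R':(.583,-.0865,.022)}.items():
  for c in ['top','side']:
    p=cv2.imread(f'pics/{c}0.png'); f=8; u,v=proj(c,ctr); u0,v0=int(u)-40,int(v)-40
    g=cv2.resize(p[v0:v0+80,u0:u0+80],None,fx=f,fy=f,interpolation=cv2.INTER_CUBIC).astype(int).max(2)
    m=(g<125).astype(np.uint8)
    # base outer: component nearest, edge rays at z=.008 ; dish edge: bright->dark going out
    for what,z,R0,R1,rise in [('dish',.020,.018,.040,-1),('base',.008,.033,.058,1)]:
        cc=np.array(ctr[:2]); 
        for it in range(3):
            E=[]
            for b in np.arange(-np.pi,np.pi,np.pi/36):
                if abs(b)<.7 and what=='base': continue
                if what=='dish' and c=='side' and not(-2.9<0): continue
                rr=np.arange(R0,R1,.0003)
                pr=np.array([proj(c,[cc[0]+r*np.cos(b),cc[1]+r*np.sin(b),z]) for r in rr])
                x=((pr[:,0]-u0+.5)*f-.5).round().astype(int);y=((pr[:,1]-v0+.5)*f-.5).round().astype(int)
                gg=g[y.clip(0,80*f-1),x.clip(0,80*f-1)]; d=np.gradient(cv2.GaussianBlur(gg.astype(np.float32).reshape(-1,1),(1,9),2).ravel())*rise
                k=d.argmax(); 
                if d[k]>1: E.append(cc+rr[k]*np.array([np.cos(b),np.sin(b)]))
            E=np.array(E)
            w=np.ones(len(E),bool)
            for _ in range(4):
                s=np.linalg.lstsq(np.c_[2*E[w],np.ones(w.sum())],(E[w]**2).sum(1),rcond=None)[0]; r=np.sqrt(s[2]+s[0]**2+s[1]**2)
                e=abs(np.hypot(*(E-s[:2]).T)-r); w=e<max(.002,2*np.median(e))
            cc=s[:2]
        print(n,c,what,len(E),w.sum(),(cc*1e3).round(1),'r',round(r*1e3,1))
E
```

```text
Traceback (most recent call last):
  File "geo.py", line 9, in proj
    i=viewer.camera_info(c); q=i['rotation'].T@(np.array(P)-i['eye']); q=q*[1,-1,-1]
ValueError: time passes only in moves, steps and waits
```

```bash
python3 - <<'E'
s=open('geo.py').read()
s=s.replace("from look import *","from look import *\nCI={c:viewer.camera_info(c) for c in ('top','side')}").replace("i=viewer.camera_info(c)","i=CI[c]")
open('geo.py','w').write(s)
E
cat > circ.py <<'E'
from geo import *
def fit(c,p,ctr,what,z,R0,R1,rise,f=8,skip=0.7):
    u,v=proj(c,[*ctr[:2],z]); u0,v0=int(u)-40,int(v)-40
    g=cv2.resize(p[v0:v0+80,u0:u0+80],None,fx=f,fy=f,interpolation=cv2.INTER_CUBIC).astype(int).max(2)
    cc=np.array(ctr[:2])
    for it in range(3):
        E=[]
        for b in np.arange(-np.pi,np.pi,np.pi/36):
            if abs(b)<skip and what=='base': continue
            rr=np.arange(R0,R1,.0003)
            pr=np.array([proj(c,[cc[0]+r*np.cos(b),cc[1]+r*np.sin(b),z]) for r in rr])
            x=((pr[:,0]-u0+.5)*f-.5).round().astype(int);y=((pr[:,1]-v0+.5)*f-.5).round().astype(int)
            gg=g[y.clip(0,80*f-1),x.clip(0,80*f-1)]; d=np.gradient(cv2.GaussianBlur(gg.astype(np.float32).reshape(-1,1),(1,9),2).ravel())*rise
            k=d.argmax()
            if d[k]>1: E.append(cc+rr[k]*np.array([np.cos(b),np.sin(b)]))
        E=np.array(E); w=np.ones(len(E),bool)
        for _ in range(4):
            s=np.linalg.lstsq(np.c_[2*E[w],np.ones(w.sum())],(E[w]**2).sum(1),rcond=None)[0]; r=np.sqrt(s[2]+s[0]**2+s[1]**2)
            e=abs(np.hypot(*(E-s[:2]).T)-r); w=e<max(.002,2*np.median(e))
        cc=s[:2]
    print(c,what,len(E),w.sum(),(cc*1e3).round(1),'r',round(r*1e3,1)); return cc
E
python3 - <<'E'
from circ import *
for n,ctr in {'L':(.548,.1075),'R':(.583,-.0865)}.items():
  for c in ['top','side']:
    p=cv2.imread(f'pics/{c}0.png')
    fit(c,p,ctr,'dish',.020,.018,.040,-1); fit(c,p,ctr,'base',.008,.033,.058,1)
E
```

```text
top dish 72 72 [547.4 107.6] r 30.3
top base 55 55 [548.9 109.1] r 43.9
side dish 58 51 [546.2 101.4] r 32.4
side base 55 49 [550.  106.3] r 47.0
top dish 72 70 [583.7 -84.7] r 30.3
top base 55 55 [580.5 -87.3] r 44.4
side dish 56 51 [580.7 -90.6] r 30.9
side base 55 49 [581.1 -90.7] r 46.8
```

```bash
cat > arm.py <<'E'
from geo import *
def Rt(th,s=1):
    x=s*np.array([np.cos(th),np.sin(th),0]); z=np.array([0,0,-1.]); return np.c_[x,np.cross(z,x),z]
E
python3 - <<'E'
from arm import *
np.set_printoptions(precision=3,suppress=True)
s=env.sense(); print(s['tcp_rot'],s['t'],s['gripper_width'])
for sg in (1,-1):
  for P,th in [((.38,0,.3),0.),((.515,-.3245,.12),.3),((.515,-.3245,.003),.3),((.46,.107,.1),0.),((.494,-.086,.105),0)]:
    print(sg,P,solver.inverse_kinematics(np.array(P),Rt(th,sg)))
E
```

```text
[[-0.953  0.303  0.   ]
 [ 0.303  0.953 -0.   ]
 [-0.    -0.    -1.   ]] 3.8 0.09218696526145537
1 (0.38, 0, 0.3) [-0.832 -0.187  0.669  2.129  0.126  1.164 -1.793]
1 (0.515, -0.3245, 0.12) [-0.081  0.627  0.816  1.824 -0.559  0.938 -0.287]
1 (0.515, -0.3245, 0.003) [ 0.028  0.776  0.659  1.859 -0.683  0.747 -0.199]
1 (0.46, 0.107, 0.1) [-0.9    0.404  0.727  2.156 -0.409  0.718 -1.47 ]
1 (0.494, -0.086, 0.105) [-0.764  0.646  1.157  2.1   -0.771  0.912 -0.73 ]
-1 (0.38, 0, 0.3) [-0.706 -0.164  0.56   2.124  0.095  1.158  1.381]
-1 (0.515, -0.3245, 0.12) [-0.055  0.612  0.775  1.822 -0.527  0.926  2.828]
-1 (0.515, -0.3245, 0.003) [ 0.224  0.704  0.381  1.846 -0.399  0.667  2.711]
-1 (0.46, 0.107, 0.1) [-0.495  0.34   0.229  2.133 -0.121  0.68   1.387]
-1 (0.494, -0.086, 0.105) [-0.302  0.397  0.495  2.077 -0.279  0.73   1.941]
```

```bash
python3 - <<'E'
from arm import *
np.set_printoptions(precision=3,suppress=True)
env.movel([.38,.05,.33],rate=.35)
print(env.sense()['joint_positions'])
env.reach([.515,-.3245,.15],Rt(.3,1))
s=env.sense(); print(s['t'],s['joint_positions'],s['ee_pos'])
p,d=snap('side','side1'); cv2.imwrite('pics/side1c.png',cv2.resize(p[200:400,230:430,::-1],(600,600),interpolation=cv2.INTER_CUBIC))
for c in ('side','top'):
    if c=='top': snap('top','top1')
    for n in ('loupe_grip','lens_center','loupe'): print(c,n,[(np.round(x['at'],4).tolist(),round(x['score'],2)) for x in tip_of(c,n)[:2]])
E
```

```text
[-0.73  -0.168  0.454  2.067  0.078  1.227  0.957]
7.3 [-0.168  0.633  0.95   1.809 -0.602  1.02  -0.245] [ 0.516 -0.323  0.15 ]
side loupe_grip [([0.5151, -0.3244, 0.0134], 0.86)]
side lens_center [([0.597, -0.2974, 0.0056], 0.72)]
side loupe [([0.5116, -0.3256, -0.0015], 0.76)]
top loupe_grip [([0.6706, -0.3281, -0.0014], 0.51)]
top lens_center [([0.6018, -0.3003, 0.0052], 0.62), ([0.5807, -0.0861, 0.0049], 0.61)]
top loupe []
```

View pics/side1c.png

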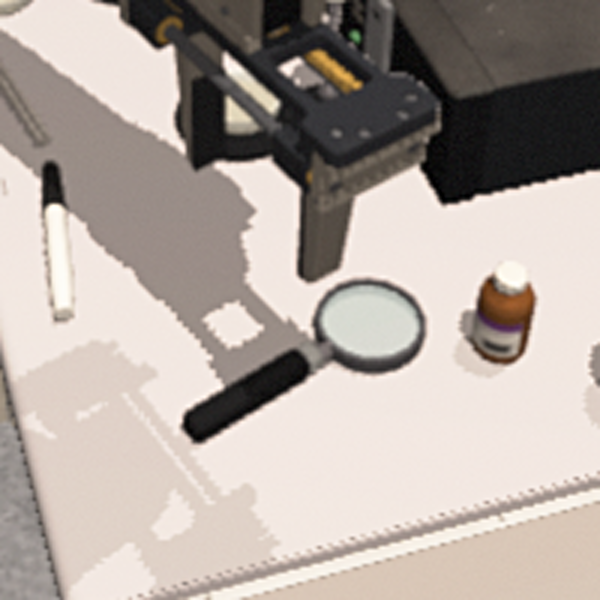

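```bash
python3 - <<'E'
from arm import *
np.set_printoptions(precision=3,suppress=True)
R=Rt(.3,1)
env.movel([.516,-.3245,.004],R,rate=.1)
s=env.sense(); print(s['t'],s['ee_pos'],s['wrist_force'])
effector.grasp(45)
s=env.sense(); print(s['t'],s['ee_pos'],s['wrist_force'],s['gripper_width'],s['grasp_force'])
env.movel([.516,-.3245,.16],R,rate=.12)
s=env.sense(); print(s['t'],s['ee_pos'],s['wrist_force'],s['gripper_width'],s['grasp_force'],s['joint_positions'],s['moment'])
for c in ('side','top'):
    p,d=snap(c,c+'2')
    for n in ('lens_center','loupe_grip'): print(c,n,[(np.round(x['at'],4).tolist(),round(x['score'],2)) for x in tip_of(c,n)[:2]])
    if c=='side': cv2.imwrite('pics/side2c.png',cv2.resize(p[120:320,260:460,::-1],(600,600),interpolation=cv2.INTER_CUBIC))
E
```

```text
9.3083 [ 0.516 -0.325  0.005] [-0.753 -0.658 -0.457]
10.4167 [ 0.516 -0.325  0.004] [0.844 0.248 0.44 ] 0.01737929092063475 44.93865251541138
11.8667 [ 0.516 -0.324  0.159] [ 0.12  -0.318 -1.94 ] 0.017596417172545113 44.93901193141937 [-0.174  0.625  0.961  1.8   -0.591  1.036 -0.254] [-0.046  0.188  0.032]
side lens_center [([0.5961, -0.2985, 0.1625], 0.78)]
side loupe_grip [([0.5106, -0.3215, 0.1693], 0.8)]
top lens_center [([0.6011, -0.2995, 0.1619], 0.69), ([0.5779, -0.0858, 0.0048], 0.15)]
top loupe_grip []
```

View pics/side2c.png

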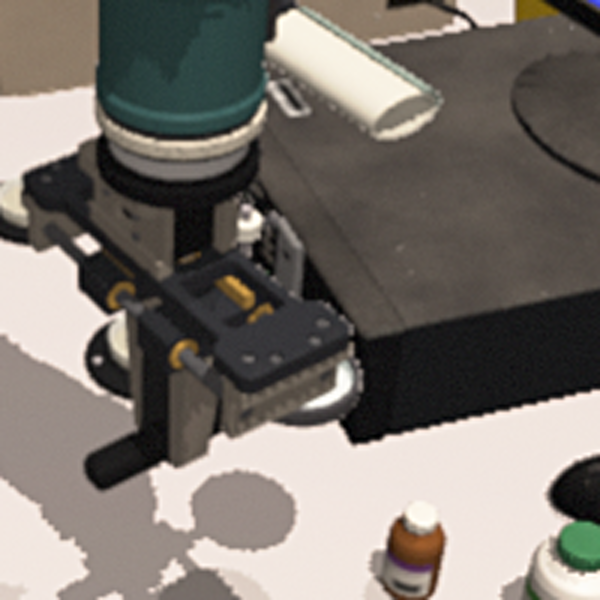

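```bash
python3 - <<'E'
from arm import *
np.set_printoptions(precision=4,suppress=True)
env.movel([.505,-.3,.2],Rt(.2,1),rate=.12)
env.movel([.461,.1077,.2],Rt(0,1),rate=.2)
env.movel([.461,.1077,.15],Rt(0,1),rate=.1)
env.pause(.4)
s=env.sense(); print(s['t'],s['ee_pos'],s['tcp_rot'][:,2],s['gripper_width'],s['grasp_force'],s['joint_positions'])
for c in ('top','side'):
  for k in range(3):
    p,d=snap(c,c+'3')
    print(c,[(np.round(x['at'],4).tolist(),round(x['score'],2)) for x in tip_of(c,'lens_center')[:2]],[(np.round(x['at'],4).tolist(),round(x['score'],2)) for x in tip_of(c,'pointer_tip_left')[:2]])
  u,v=map(int,proj(c,[.548,.108,.1])); print(u,v)
  cv2.imwrite(f'pics/{c}3c.png',cv2.resize(p[v-60:v+60,u-60:u+60,::-1],(600,600),interpolation=cv2.INTER_CUBIC))
a,b=cv2.imread('pics/top3c.png'),cv2.imread('pics/side3c.png')
cv2.imwrite('pics/both3.png',cv2.resize(np.hstack([a,b]),(800,400)))
E
```

```text
15.9667 [0.4611 0.1079 0.1502] [ 0.0004  0.0004 -1.    ] 0.017468201447012287 44.939095973968506 [-1.2595  0.4915  1.221   2.1332 -0.5924  0.9184 -1.264 ]
top [([0.552, 0.1048, 0.15], 0.73)] [([0.5948, 0.1002, 0.105], 0.56)]
top [([0.5507, 0.1069, 0.1514], 0.81), ([0.4288, -0.1695, 0.001], 0.23)] [([0.5954, 0.1016, 0.1033], 0.41)]
top [([0.5495, 0.1075, 0.1505], 0.91)] [([0.5988, 0.101, 0.1054], 0.54)]
227 203
side [([0.5455, 0.1052, 0.1513], 0.92), ([0.5819, -0.0895, 0.0063], 0.55)] [([0.625, -0.0945, 0.107], 0.57), ([0.5939, 0.1034, 0.1041], 0.5)]
side [([0.5454, 0.1061, 0.1549], 0.62)] [([0.5938, 0.103, 0.1031], 0.39)]
side [([0.548, 0.1055, 0.1553], 0.9)] [([0.5945, 0.1024, 0.1067], 0.66)]
269 156
```

View pics/both3.png

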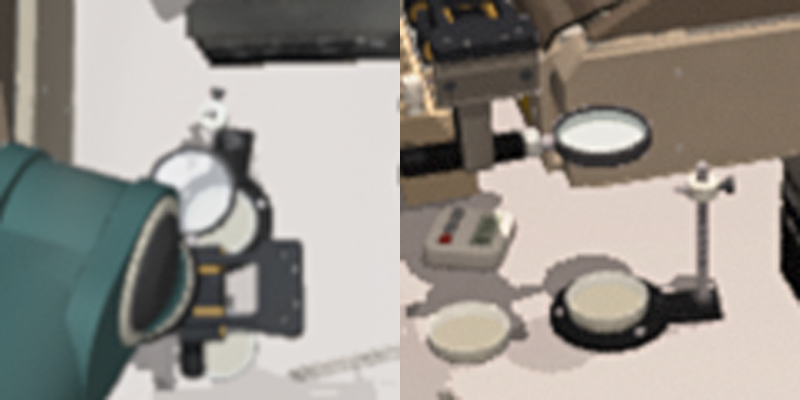

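```bash
cat > ring.py <<'E'
from geo import *
def ring(c,d,ctr,rad=.045,dz=.015):
    i=CI[c]; v,u=np.nonzero(d>0)
    p=cv2.undistortPoints(np.c_[u,v].astype(float).reshape(-1,1,2),i['intrinsics'],i['dist_coeffs'])[:,0]
    D=d[v,u]; W=np.c_[p[:,0]*D,-p[:,1]*D,-D]@i['rotation'].T+i['eye']
    k=(np.hypot(*(W[:,:2]-ctr[:2]).T)<rad)&(abs(W[:,2]-ctr[2])<dz); Q=W[k]
    ok=np.ones(len(Q),bool)
    for _ in range(3):
        s=np.linalg.lstsq(np.c_[Q[ok][:,:2]-ctr[:2],np.ones(ok.sum())],Q[ok][:,2],rcond=None)[0]
        e=np.c_[Q[:,:2]-ctr[:2],np.ones(len(Q))]@s-Q[:,2]; ok=abs(e)<max(.002,2*e[ok].std())
    F=Q[ok]; (cx,cy),r=cv2.minEnclosingCircle(F[:,:2].astype(np.float32))
    print(c,len(Q),len(F),'slope',s[:2].round(3),'z',s[2].round(4),'res',e[ok].std().round(4),'circ',round(cx,4),round(cy,4),round(r,4),'bbox',F.min(0).round(3),F.max(0).round(3))
E
python3 - <<'E'
from ring import *
for c in('top','side'): ring(c,np.load(f'pics/{c}3.npy'),np.array([.5485,.1065,.155]),rad=.038)
for c in('top','side'): 
  ring(c,np.load(f'pics/{c}0.npy'),np.array([.5475,.1077,.022]),rad=.036,dz=.005)
  ring(c,np.load(f'pics/{c}0.npy'),np.array([.583,-.0855,.022]),rad=.036,dz=.005)
E
```

```text
top 461 406 slope [-0.003 -0.014] z 0.1542 res 0.0017 circ 0.546 0.108 0.0356 bbox [0.511 0.075 0.151] [0.581 0.139 0.158]
side 495 426 slope [-0.003  0.024] z 0.1569 res 0.0016 circ 0.5467 0.1085 0.0373 bbox [0.511 0.072 0.153] [0.583 0.141 0.161]
top 332 313 slope [-0.02  -0.004] z 0.0214 res 0.0018 circ 0.5483 0.1082 0.0299 bbox [0.521 0.079 0.017] [0.576 0.138 0.025]
top 336 309 slope [0.008 0.   ] z 0.0212 res 0.0017 circ 0.5847 -0.084 0.0298 bbox [ 0.557 -0.111  0.018] [ 0.614 -0.055  0.025]
side 325 290 slope [0.007 0.004] z 0.0236 res 0.0014 circ 0.5477 0.1058 0.0315 bbox [0.518 0.075 0.021] [0.577 0.137 0.026]
side 452 405 slope [0.002 0.007] z 0.0232 res 0.0013 circ 0.5834 -0.0846 0.0317 bbox [ 0.554 -0.116  0.02 ] [ 0.613 -0.054  0.026]
```

```bash
python3 - <<'E'
from arm import *
from ring import ring
np.set_printoptions(precision=4,suppress=True)
env.movel([.4615,.1073,.15],Rt(0,1),rate=.05)
env.movel([.4615,.1073,.102],Rt(0,1),rate=.06)
env.pause(.4)
s=env.sense(); print(s['t'],s['ee_pos'],s['tcp_rot'][:,2],s['wrist_force'])
for c in ('top','side'):
  for k in range(2):
    p,d=snap(c,c+'4')
    print(c,[(np.round(x['at'],4).tolist(),round(x['score'],2)) for x in tip_of(c,'lens_center')[:2]],[(np.round(x['at'],4).tolist(),round(x['score'],2)) for x in tip_of(c,'pointer_tip_left')[:2]])
  ring(c,d,np.array([.5485,.1065,.108]),rad=.038)
  u,v=map(int,proj(c,[.548,.108,.07]))
  cv2.imwrite(f'pics/{c}4c.png',cv2.resize(p[v-60:v+60,u-60:u+60,::-1],(600,600),interpolation=cv2.INTER_CUBIC))
a,b=cv2.imread('pics/top4c.png'),cv2.imread('pics/side4c.png')
cv2.imwrite('pics/both4.png',cv2.resize(np.hstack([a,b]),(800,400)))
E
```

```text
18.4667 [0.4615 0.1074 0.1021] [ 0.0002  0.0002 -1.    ] [-0.1778  0.1889  0.0146]
top [([0.5476, 0.1059, 0.1033], 0.66)] [([0.5953, 0.1002, 0.1033], 0.53)]
top [([0.5497, 0.1092, 0.1044], 0.88)] [([0.597, 0.0998, 0.1029], 0.62)]
top 417 387 slope [-0.007 -0.02 ] z 0.1064 res 0.0019 circ 0.5474 0.1086 0.0351 bbox [0.513 0.074 0.102] [0.581 0.142 0.111]
side [([0.6261, -0.0937, 0.1104], 0.56), ([0.5492, 0.1073, 0.1057], 0.55)] [([0.5929, 0.1042, 0.1018], 0.58)]
side [([0.547, 0.1065, 0.1049], 0.75)] [([0.5476, 0.1092, 0.0095], 0.69), ([0.5949, 0.1027, 0.1028], 0.56)]
side 490 419 slope [-0.002  0.017] z 0.109 res 0.0016 circ 0.5477 0.1063 0.0367 bbox [0.511 0.07  0.105] [0.583 0.142 0.113]
```

View pics/both4.png

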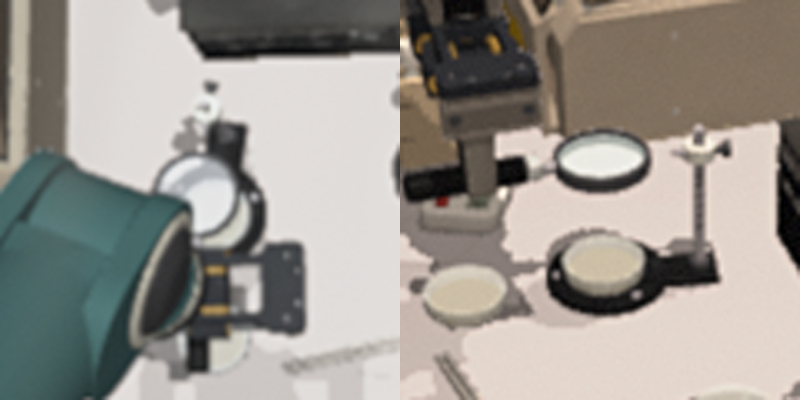

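```bash
python3 - <<'E'
from arm import *
from ring import ring
np.set_printoptions(precision=4,suppress=True)
env.pause(2.6)
R=Rt(0,1)
env.movel([.4605,.1073,.19],R,rate=.08)
env.movel([.4965,-.0853,.19],R,rate=.12)
env.movel([.4965,-.0853,.15],R,rate=.08)
env.pause(.3)
s=env.sense(); print(s['t'],s['ee_pos'],s['tcp_rot'][:,2],s['gripper_width'])
for c in ('top','side'):
  for k in range(3):
    p,d=snap(c,c+'5')
    print(c,*[[(np.round(x['at'],4).tolist(),round(x['score'],2)) for x in tip_of(c,n)[:2]] for n in ('lens_center','pointer_tip_right','dish_right')])
  ring(c,d,np.array([.583,-.0855,.155]),rad=.038)
E
```

```text
25.65 [ 0.4967 -0.0853  0.1503] [ 0.0006  0.0002 -1.    ] 0.01783955763247151
top [] [([0.5423, 0.1042, 0.0024], 0.26)] []
top [] [] [([0.6727, -0.3245, -0.0022], 0.44)]
top [] [] []
  ret = _var(a, axis=axis, dtype=dtype, out=out, ddof=ddof,
  arrmean = um.true_divide(arrmean, div, out=arrmean,
  ret = ret.dtype.type(ret / rcount)
Traceback (most recent call last):
  File "ring.py", line 12, in ring
    print(c,len(Q),len(F),'slope',s[:2].round(3),'z',s[2].round(4),'res',e[ok].std().round(4),'circ',round(cx,4),round(cy,4),round(r,4),'bbox',F.min(0).round(3),F.max(0).round(3))
                                                                                                                                               ~~~~~^^^
ValueError: zero-size array to reduction operation minimum which has no identity
```

```bash
python3 - <<'E'
from arm import *
from ring import ring
np.set_printoptions(precision=4,suppress=True)
R=Rt(0,1)
env.movel([.4965,-.0853,.1063],R,rate=.06)
env.pause(.4)
s=env.sense(); print(s['t'],s['ee_pos'],s['tcp_rot'][:,2],s['gripper_width'],s['wrist_force'])
c='side'
for k in range(4):
    p,d=snap(c,c+'6')
    print(c,*[[(np.round(x['at'],4).tolist(),round(x['score'],2)) for x in tip_of(c,n)[:2]] for n in ('lens_center','pointer_tip_right','dish_right')])
ring(c,d,np.array([.583,-.0855,.112]),rad=.038)
u,v=map(int,proj(c,[.583,-.085,.07]))
cv2.imwrite(f'pics/{c}6c.png',cv2.resize(p[v-60:v+60,u-60:u+60,::-1],(600,600),interpolation=cv2.INTER_CUBIC))
E
```

```text
27.525 [ 0.4966 -0.0852  0.1064] [ 0.0003  0.0001 -1.    ] 0.017617082303188876 [-0.4107 -0.7774 -0.555 ]
side [([0.5816, -0.0868, 0.1082], 0.84)] [([0.6255, -0.0935, 0.1079], 0.54)] [([0.5815, -0.0821, 0.0097], 0.84)]
side [([0.5809, -0.0855, 0.1102], 0.97)] [([0.6273, -0.0932, 0.1082], 0.61), ([0.548, 0.1071, -0.0005], 0.41)] [([0.5859, -0.0859, 0.0092], 0.89)]
side [([0.5807, -0.0887, 0.1094], 0.84)] [([0.6244, -0.0937, 0.1078], 0.62), ([0.4927, -0.0841, 0.0968], 0.27)] [([0.6267, -0.0933, 0.1079], 0.74), ([0.5823, -0.0861, 0.0107], 0.66)]
side [([0.5831, -0.0884, 0.1051], 0.63), ([0.4696, 0.2355, -0.0074], 0.3)] [([0.6234, -0.094, 0.1077], 0.53)] [([0.5856, -0.087, 0.0098], 0.62)]
side 676 566 slope [-0.001  0.02 ] z 0.1128 res 0.0015 circ 0.5822 -0.0841 0.0372 bbox [ 0.545 -0.12   0.109] [ 0.618 -0.052  0.117]
```

View pics/side6c.png

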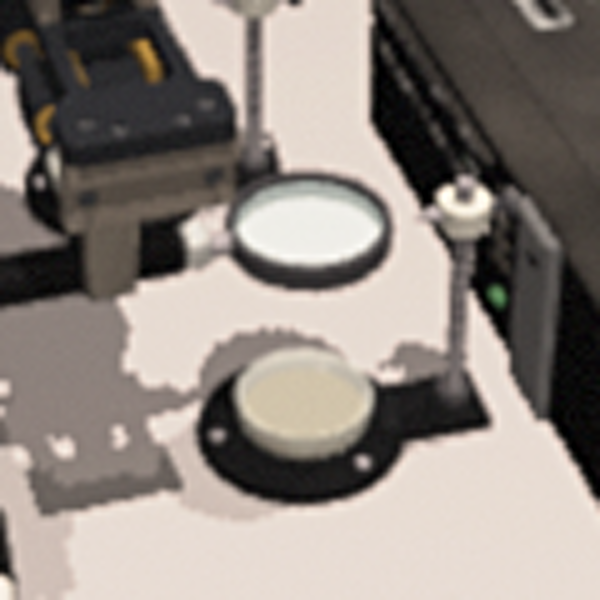

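```bash
python3 - <<'E'
from station import *
env.pause(2.8)
s=env.sense(); print(s['t'],s['ee_pos'],s['gripper_width'],s['grasp_force'])
print(workorder.finish_job())
E
```

```text
31.125 [ 0.49649324 -0.08530668  0.10629426] 0.01752726039056944 44.93909955024719
the job is handed in; nothing more can be done
None
```

The job is handed in at 31 s. I held the lens level and still for over two seconds over the left dish, then the right, each within about 2 mm of centre and pointer height by the cameras (side camera only on the right). I saw no contact with the stands, pointers or dishes, and the arm is still holding the lens over the right dish.

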